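Bring the wheel's valve to the top

ROBOT

A 7-joint arm with a two-finger parallel gripper is mounted at the origin on the work surface. World frame = base frame: x ahead of the robot, y to its left, z up, the work surface at z = 0. Lengths are in m, angles in degrees, forces in N, time in s.
With the tool pointing down it reaches from about 0.425 to 0.875 m from the base axis. Payload 4.7 kg.
Tool frame: the origin (TCP) lies between the finger pads; the fingertips stand 19 mm ahead of it and the grasp point (between the pads) is the TCP; x points along the fingers, z is the direction in which the jaws open and shut, and the axes are right-handed (so a half turn about x gives the same grasp; the last joint's range is limited). The gripper opens to 87 mm and grips with 3 to 60 N. Pads are 19 mm wide; open, the fingers measure 117 mm over their backs; the gripper's body (75 mm by 190 mm) begins 51 mm behind the grasp point.
Start: joints at [75.522, 18.392, -4.016, 83.108, 1.295, 78.541, -3.26], TCP at [0.171, -0.627, 0.242] pointing down, gripper open.
Joint ranges: [-163.93, 163.93], [-17.29, 119.83], [-79.2, 71.16], [3.27, 140.29], [-89.18, 269.18], [5.43, 117.66], [-154.24, 154.24]. Speed limits (degrees/s): [147.25, 147.25, 180, 180, 180, 180, 180].

INTERFACE

Orientations are given as [roll, pitch, yaw] about the fixed x, y, z axes, in that order (R = Rz(yaw) Ry(pitch) Rx(roll)).
In Python, from cell import monitor, read_camera, camera_model, env, regions_of gives the robot as it stands. The module is installed in compiled form; this text tells all that it offers.
- The arm moves only by the tool step_arm, never from a script. Its argument "deltas" is a list of rows, each a list of 5 numbers: the gripper's target within -1 to 1 (fully open at 1, half-way at 0, shut at -1), then the shift along the tool's x, y, z in m, then the turn about the tool's x in degrees. A call has 1 to 12 rows; each row is the pose to reach, as a shift and turn from the pose commanded when the call began, along the tool's axes at that moment; what a row does not reach only later rows make up. A row lasts 1/8 s, in which the tool goes at most 62.5 mm and 10.7 degrees, less where a joint would pass 70% of its speed; a pose out of reach is approached as far as the arm can. A call with a gripper value outside its range is refused whole. The fingers move at their own pace and stop on an object; "newtons" is the grip in N (left out, the last holds). Time passes only in rows, so rows that repeat a pose let the fingers close. It gives the time, the measured TCP pose, the force and the opening at its end, in the units of the state.
- monitor.get_obs(): the state, without advancing time (a new reading comes with each control period).
- read_camera(name): name is "scene" or "top" or "wrist"; returns (picture, depth): 400x640x3 uint8, red, green, blue; 400x640 float32, m along the optical axis (not along the pixel's ray), 0 where there is no reading.
- camera_model(name): a dict with "fx", "fy", "cx", "cy" (pixels), "xyz" and "attitude" of the camera in the world. Camera axes: x right, y down, z forward; pixel columns grow to the right and rows downward; lengths in m; the calibration is good to about 2 mm. The wrist camera is an equidistant fisheye: a pixel r from the principal point sees the ray r / f radians off the axis. A picture is of the moment at which its call begins: read the wrist's pose just before it. camera_model takes no time and is no camera call; for the wrist camera it gives the pose at the moment of the call.
- env.sign_off(): hands the job in, once; it reports no verdict.
Trained networks look in the newest picture that a camera, given by its name, has taken for a name from the list of things; names that differ only in an ending like _2 or _b are one class to them, and where a whole thing is asked for, a point or a joint stands for the part that bears it (a point fixed in the world has none). Each returns a list of dicts, best first, with "p" (0 to 1); they miss things now and then, are a little off and sometimes report something else, mostly with a low value. They report only what shows in the picture. A call takes as long as a camera call.
- regions_of(camera, thing): "pixels" (400x640 bool, what is visible of it) and "pixel" ([column, row] in pixels, amid what is visible of it).
The state is a dict: "time_s": time; "qpos": joint angles; "joint_velocities": joint speeds; "effort": joint torques, N m; "tool_pos": TCP position; "tool_rot": TCP orientation; "force": force on the tool from outside, world axes, zero at the start; "wrist_torque": the same for the moment, N m; "grip_width": finger opening in m.
Only numpy, scipy, OpenCV 4.12 (cv2) and the standard library are available. Lean on these libraries where they do the work, as an engineer would, in place of code of your own. Each camera call takes 0.05 s, during which the arm holds its last target. There are 200 camera calls.

TASK

The cart wheel in the plywood stand is about to be pumped up: turn it by pushing on its blue spokes with the fingertips until the yellow-capped valve (also marked by the yellow band on the tyre) stands straight above the hub, at the very top of the wheel, and leave it there at rest. Push only on the spokes: do not press on the tyre, whose patch is still curing, nor on the valve stem. Leave everything else on the bench where it is.

Things in the scene. Friction and masses are not known exactly. Their poses are not given: they have to be found in the camera images.
- stand: plywood wheel stand fixed to the bench, base 230 x 360 x 18 mm. Origin on the bench, straight below the hub; x points level from the robot's side through the wheel to the far side, y level to the left seen from the robot, z up. The axle lies across y; the wheel's plane leans back 22 degrees (0.384 rad), its top farther along x than its bottom.
- panel_top (a point): middle of the top edge of the stand's plywood panel, on the robot's side of the wheel: 300 mm wide, 12 mm thick, parallel to the wheel, its middle 48 mm before the wheel's middle plane. It covers the lower half up to 6 mm below the axle, so spokes are reached only above it. On the far side a post 36 mm wide carries the axle.
- hub (a point): centre of the wheel, on the axle, 175 mm above the bench. The black hub has 24 mm radius and is 64 mm long; with the steel axle and nuts (10 mm radius) it is 124 mm long.
- wheel (a joint): angle of the wheel (rad) about its axle. 0 or a whole turn (6.28) = valve straight up at twelve o'clock; pi = valve at the bottom. Grows as the wheel turns clockwise seen from the robot's side (top moves to the stand's -y). Turns either way without stops; bearing drag of 0.3 N m (about 4 N at 75 mm radius) makes it stay where it is left.
- spokes: five straight blue spokes at 36, 108, 180, 252 and 324 degrees from the valve; each 12 mm thick across, 30 mm wide along the axle (15 mm either side of the wheel's middle plane), from the hub to the inside of the rim at 102 mm radius. Origin at the hub centre; x along the axle to the far side, z towards the valve.
- tyre: black rubber tyre with a yellow band, 40 mm long, painted round it at the valve; 282 mm outer diameter, 32 mm wide, on an aluminium rim of 102 mm inner radius, 28 mm wide. Origin at the hub centre, axes as for the spokes.
- valve: valve stem with a yellow cap, midway between two spokes in the wheel's middle plane, 13 mm thick, standing from the rim's inside (102 mm radius) 24 mm towards the hub, to 78 mm radius. A yellow paint band round the tyre marks its place. Origin at the hub centre; z from there towards the valve.
- valve_base (a point): foot of the valve stem, in the wheel's middle plane at 100 mm radius from the hub centre, next to the rim.
- wrench: steel open-ended wrench, 170 mm long, lying flat in front of the stand; loose, only in the way. Origin on its underside.
- screwdriver: screwdriver, 190 mm long, lying in front of the stand; loose, only in the way. Origin on its underside.
- glue: white glue bottle with an orange cap, 52 mm diameter, 150 mm tall, standing to the right of the stand; loose, only in the way. Origin on its underside.
- bowl: white bowl, 150 mm diameter, 60 mm tall, to the left of the stand; loose, only in the way. Origin on its underside.
- tape: yellow roll of tape lying flat, 90 mm diameter, 24 mm tall, right of the stand; loose, only in the way. Origin on its underside.
- car: pupil's mousetrap car: wooden plank 200 x 60 mm on four red wheels, 52 mm tall, left of the stand; loose, only in the way. Origin on its underside.
- offcut: pine offcut 110 x 45 x 35 mm, right of the stand; loose, only in the way. Origin on its underside.

How it is judged:
By the outcome, as a careful person would: the job done as asked, in the order asked, and still so for the second after the job is handed in, with the robot touching nothing.
It also fails if it takes over 69 s, if anything falls off the work surface, if the arm or the gripper's body presses on something with over 40 N, if the wrist force passes 120 N, or if a joint passes its speed limit or range.

## Working session

There is one attempt and no reset: what is moved stays moved. The work goes in short steps, Python scripts to look and compute and a tool call to move; the robot and the scene stay as the last step left them, time stands still between calls to the robot, and variables do not carry over. Pictures are saved under pics/ and viewed, about 8 in all and at most 12, crops included, and the job is handed in when it is done.

Besides the shell and the picture viewer there is one more tool, called after "Request:" by a JSON object that holds its "fn" and its "kwargs". step_arm: Moves the arm, as the interface text tells. Its arguments: {"type":"object","properties":{"deltas":{"type":"array"},"newtons":{"type":"number"}},"required":["deltas"]}

```bash
mkdir -p pics; cat > h.py <<'E'
import numpy as np, cv2
from scipy.spatial.transform import Rotation as R
from cell import monitor, read_camera, camera_model, env, regions_of
def rot(a): return R.from_euler('xyz',a,degrees=True).as_matrix()
def cloud(name,d,m=None):
    c=camera_model(name); v,u=np.nonzero((d>0)&(m if m is not None else True))
    z=d[v,u]; p=np.stack([(u-c['cx'])/c['fx']*z,(v-c['cy'])/c['fy']*z,z],1)
    return p@rot(c['attitude']).T+np.array(c['xyz'])
def save(n,p): cv2.imwrite('pics/'+n+'.png',p[:,:,::-1])
E
python3 - <<'E'
from h import *
o=monitor.get_obs(); print(o)
for n in ('scene','top'):
    print(camera_model(n)); p,d=read_camera(n); save(n+'0',p)
    for t in ('hub','valve','spokes','tyre','stand','glue','bowl','wrench','screwdriver','tape','car','offcut'):
        for r in regions_of(n,t)[:2]:
            if r['p']<.3: continue
            c=cloud(n,d,r['pixels']); print(n,t,round(r['p'],2),r['pixel'],r['pixels'].sum(),np.median(c,0).round(3) if len(c) else '',c.min(0).round(3),c.max(0).round(3))
E
```

```text
{'time_s': 0.0, 'qpos': array([75.5214117 , 18.43967503, -4.01525795, 83.17518603,  1.29506285,
       78.53901667, -3.26014793]), 'joint_velocities': array([ 0.11851451,  0.06637825, -0.03307536, -0.09625992,  0.02247061,
        0.0054947 , -0.14915332]), 'effort': array([ 3.32552527e-04, -4.91289711e+01, -4.03802879e-01, -3.12531173e+01,
       -6.38128188e-02,  4.37797525e-02,  1.57414393e-04]), 'tool_pos': array([ 0.17118473, -0.62652484,  0.24045196]), 'tool_rot': array([-176.93490504,   89.89121015,  108.35304425]), 'force': array([ 0.31882213,  0.42326697, -0.00400129]), 'wrist_torque': array([-0.08908432, -0.047978  , -0.00591971]), 'grip_width': 0.08688044847867012}
{'fx': 516.4422813902414, 'fy': 516.4422813902414, 'cx': 321.43945903395536, 'cy': 190.80219766304631, 'xyz': array([ 1.24455842, -0.48700078,  1.16642411]), 'attitude': array([-139.24952712,   -0.40479122,   58.01386807])}
scene hub 0.83 [326.4, 243.3] 11635 [ 0.623 -0.072  0.021] [ 0.411 -0.223 -0.005] [0.699 0.216 0.309]
scene spokes 0.6 [327.3, 218.0] 451 [ 0.619 -0.061  0.189] [ 0.573 -0.134  0.1  ] [0.654 
[... 2084 characters left out ...]
41 [412.1, 181.8] 295 [ 0.597 -0.311  0.022] [ 0.552 -0.355 -0.003] [ 0.64  -0.264  0.03 ]
top wrench 0.7 [287.7, 243.8] 288 [0.42  0.066 0.006] [ 0.402 -0.025 -0.003] [0.448 0.14  0.013]
top wrench 0.58 [327.1, 172.6] 3420 [ 0.615 -0.041  0.208] [ 0.543 -0.187 -0.008] [0.75  0.096 0.309]
top screwdriver 0.79 [341.7, 248.7] 299 [ 0.402 -0.097  0.021] [ 0.39  -0.211 -0.006] [ 0.415 -0.044  0.034]
top tape 0.58 [403.7, 179.0] 304 [ 0.599 -0.306  0.022] [ 0.552 -0.355 -0.004] [ 0.643 -0.264  0.03 ]
top car 0.77 [220.9, 245.3] 1508 [0.417 0.271 0.038] [ 0.31   0.209 -0.008] [0.524 0.332 0.056]
top offcut 0.66 [438.2, 233.2] 628 [ 0.457 -0.4    0.034] [ 0.402 -0.449 -0.006] [ 0.514 -0.351  0.043]
```

```bash
python3 - <<'E'
import cv2,numpy as np
t=cv2.imread('pics/top0.png')[100:300,200:460]; s=cv2.imread('pics/scene0.png')[120:320,200:460]
cv2.imwrite('pics/c0.png',np.vstack([cv2.resize(t,None,fx=1.5,fy=1.5,interpolation=3),cv2.resize(s,None,fx=1.5,fy=1.5,interpolation=3)]))
E
```

```text
(no output)
```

View pics/c0.png

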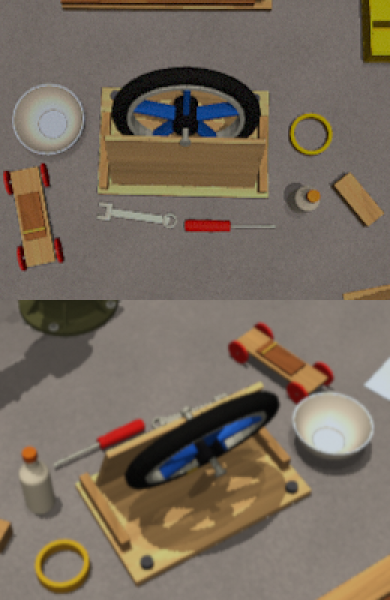

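```bash
cat >> h.py <<'E'
def frame(hub,yaw):
    # columns: n (axle far), l (left/y), u (up in wheel plane)
    W=R.from_euler('zyx',[yaw,22,0],degrees=True).as_matrix()
    # wheel plane leans back: top farther along x
    return W
def proj(name,P):
    c=camera_model(name); q=(np.asarray(P)-c['xyz'])@rot(c['attitude'])
    return np.stack([q[:,0]/q[:,2]*c['fx']+c['cx'],q[:,1]/q[:,2]*c['fy']+c['cy'],q[:,2]],1)
def wpt(hub,yaw,ang,r,ax=0.):
    # ang deg clockwise seen from robot from top
    W=frame(hub,yaw); a=np.radians(ang)
    return np.array(hub)+ax*W[:,0]+r*(np.cos(a)*W[:,2]-np.sin(a)*W[:,1])
E
python3 - <<'E'
from h import *
print(frame(0,0).round(2))
P=[];T=[];B=[]
for n in ('scene','top'):
    p,d=read_camera(n); m=regions_of(n,'stand')[0]['pixels']
    m=cv2.dilate(m.astype(np.uint8),np.ones((5,5)))>0
    c=cloud(n,d,m); v,u=np.nonzero((d>0)&m); col=p[v,u].astype(int)
    b=c[(abs(c[:,2]-.018)<.004)]; b=b[(b[:,0]>.44)]
    r=cv2.minAreaRect(b[:,:2].astype(np.float32)); print(n,'base rect',r)
    B.append(b)
    k=(col.max(1)<60)&(c[:,2]>.05)&(c[:,2]<.32); T.append(c[k]); print(k.sum())
    y=(col[:,0]>140)&(col[:,1]>120)&(col[:,2]<60); print('yellow',y.sum(), c[y].mean(0) if y.any() else '')
    bl=(col[:,2]>col[:,0]+50); print('blue',bl.sum())
r=cv2.minAreaRect(np.vstack(B)[:,:2].astype(np.float32)); print(r)
# panel front plane from top
p,d=read_camera('top');m=regions_of('top','stand')[0]['pixels'];c=cloud('top',d,m)
k=(c[:,2]>.03)&(c[:,2]<.15)&(c[:,0]<.56)&(abs(c[:,1]+.04)<.13);q=c[k]
for _ in range(4):
    ce=q.mean(0);n=np.linalg.svd(q-ce,full_matrices=False)[2][2];q=q[abs((q-ce)@n)<.004]
n*=np.sign(n[0]);print('panel',len(q),ce,n,'yaw',np.degrees(np.arctan2(n[1],n[0])),'lean',np.degrees(np.arcsin(-n[2])))
# hub from panel front plane: wheel mid 48+6 behind
E
```

```text
[[ 0.93  0.    0.37]
 [ 0.    1.    0.  ]
 [-0.37  0.    0.93]]
scene base rect ((0.5796106457710266, -0.03970244526863098), (0.36212000250816345, 0.23335479199886322), 88.88123321533203)
2124
yellow 0 
blue 453
top base rect ((0.5768721103668213, -0.03937894105911255), (0.3586590886116028, 0.2281566709280014), 89.15572357177734)
1866
yellow 0 
blue 691
((0.5795964002609253, -0.03970295190811157), (0.36189791560173035, 0.23373377323150635), 88.96731567382812)
panel 1791 [ 0.51203084 -0.03988551  0.09242182] [ 0.92635675 -0.01545884 -0.37632991] yaw -0.9560505839482237 lean 22.10653299388525
```

```bash
python3 - <<'E'
from h import *
from scipy.optimize import least_squares
yaw=-1.0; T=[];S=[]; D={}
for n in ('scene','top'):
    p,d=read_camera(n);D[n]=d
    c=cloud(n,d);v,u=np.nonzero(d>0);col=p[v,u].astype(int)
    box=(abs(c[:,0]-.62)<.13)&(abs(c[:,1]+.04)<.18)&(c[:,2]>.06)&(c[:,2]<.33)
    T.append(c[box&(col.max(1)<50)]); S.append(c[box&(col[:,2]>col[:,0]+50)])
T=np.vstack(T);S=np.vstack(S)
# tyre surface: torus-like box: points with r in .1.. ; blue spokes: planar thick 30
W=frame(0,yaw)
def loc(h,P): return (P-np.array([h[0],h[1],.175]))@W
h=np.array([.604,-.04])
for _ in range(5):
    q=loc(h,T);k=(np.hypot(q[:,1],q[:,2])>.12)&(abs(q[:,0])<.03)
    def f(h):
        q=loc(h,T[k]);r=np.hypot(q[:,1],q[:,2])
        # box cross-section rounded: centre r .1215, half .0195 x .016 ellipse
        return np.hypot((r-.1215)/.0195,q[:,0]/.016)-1
    h=least_squares(f,h,loss='soft_l1',f_scale=.2).x
print(h,k.sum(),np.sqrt((f(h)**2).mean()))
q=loc(h,T[k]);print('axial',np.percentile(q[:,0],[2,50,98]),'r',np.percentile(np.hypot(q[:,1],q[:,2]),[2,50,98]))
q=loc(h,S);a=np.degrees(np.arctan2(-q[:,1],q[:,2]));r=np.hypot(q[:,1],q[:,2]);k=(r>.04)&(r<.1)
print(np.histogram(a[k],np.arange(-120,121,6)))
th=np.radians(5*a[k]);print('spoke phase mod72',np.degrees(np.angle(np.exp(1j*th).mean()))/5)
print('axial spokes',np.percentile(q[k,0],[2,50,98]))
hub=[h[0],h[1],.175]
for n in D:
  for A in (108,-108,180,90,-90,100,-100):
    for rr,ax in ((.141,0),(.13,.014),(.13,-.014),(.102,.0)):
      P=proj(n,[wpt(hub,yaw,A,rr,ax)])[0];u,v=int(round(P[0])),int(round(P[1])); print(n,A,rr,ax,(u,v),'vis' if D[n][v,u]>P[2]-.006 else 'occ',round(P[2]-D[n][v,u],3))
E
```

```text
[ 0.60380314 -0.04008493] 2948 0.08881086684950783
axial [-0.01691112 -0.00218839  0.01578031] r [0.12126364 0.13689221 0.14262372]
(array([  0,   0,   0,   0,   0,   0,   0,   3, 183, 120,   3,   0,   0,
         0,   0,   0,   0,   0,   0,  25,  40,  11,   0,   0,   0,   0,
         0,   0,   0,   1,  53, 195,  15,   0,   0,   0,   0,   0,   0,
         0]), array([-120, -114, -108, -102,  -96,  -90,  -84,  -78,  -72,  -66,  -60,
        -54,  -48,  -42,  -36,  -30,  -24,  -18,  -12,   -6,    0,    6,
         12,   18,   24,   30,   36,   42,   48,   54,   60,   66,   72,
         78,   84,   90,   96,  102,  108,  114,  120]))
spoke phase mod72 0.6254341804107645
axial spokes [-0.01554499  0.00254229  0.01460711]
scene 108 0.141 0 (284, 242) vis -0.14
scene 108 0.13 0.014 (291, 245) vis -0.006
scene 108 0.13 -0.014 (285, 234) occ 0.065
scene 108 0.102 0.0 (298, 234) occ 0.082
scene -108 0.141 0 (375, 199) occ 0.078
scene -108 0.13 0.014 (374, 205) occ 0.008
scene -108 0.13 -0.014 (369, 195) occ 0.143
scene -108 0.102 0.0 (364, 203) occ 0.067
scene 180 0.141 0 (323, 231) occ 0.045
[... 1198 characters left out ...]
 -0.014 (322, 204) occ 0.081
top 180 0.102 0.0 (322, 195) occ 0.121
top 90 0.141 0 (373, 178) vis -0.134
top 90 0.13 0.014 (369, 174) occ 0.048
top 90 0.13 -0.014 (369, 182) vis -0.001
top 90 0.102 0.0 (359, 178) vis -0.003
top -90 0.141 0 (273, 176) vis -0.134
top -90 0.13 0.014 (278, 172) occ 0.053
top -90 0.13 -0.014 (277, 180) vis 0.004
top -90 0.102 0.0 (287, 176) occ 0.024
top 100 0.141 0 (371, 183) occ 0.012
top 100 0.13 0.014 (367, 178) occ 0.057
top 100 0.13 -0.014 (368, 186) vis -0.0
top 100 0.102 0.0 (358, 181) vis -0.004
top -100 0.141 0 (275, 180) occ 0.014
top -100 0.13 0.014 (279, 176) occ 0.054
top -100 0.13 -0.014 (278, 184) vis 0.002
top -100 0.102 0.0 (288, 179) vis -0.004
```

```bash
cat >> h.py <<'E'
def plan(x,y,z,yawjaw=None):
    o=monitor.get_obs(); M=rot(o['tool_rot']); print('t',o['time_s'],'pos',o['tool_pos'].round(4),'F',o['force'].round(1),'grip',round(o['grip_width'],4)); print('axes\n',M.round(3)); print('shift',(M.T@(np.array([x,y,z])-o['tool_pos'])).round(4))
E
python3 -c "
from h import *; plan(.52,-.04,.30)"
```

```text
t 1.7 pos [ 0.1713 -0.627   0.2416] F [ 0.5  0.1 -0.9] grip 0.0874
axes
 [[-0.     0.965  0.264]
 [-0.     0.264 -0.965]
 [-1.    -0.     0.   ]]
shift [-0.0585  0.4911 -0.4743]
```

Request:
{"fn": "step_arm", "kwargs": {"deltas": [[-1,-0.05,0,0,0],[-1,-0.06,0.04,-0.039,-8],[-1,-0.06,0.08,-0.078,-16],[-1,-0.06,0.12,-0.117,-24],[-1,-0.06,0.16,-0.156,-32],[-1,-0.06,0.2,-0.195,-40],[-1,-0.06,0.24,-0.234,-48],[-1,-0.06,0.28,-0.273,-56],[-1,-0.06,0.32,-0.312,-62],[-1,-0.06,0.36,-0.351,-68],[-1,-0.06,0.4,-0.39,-74],[-1,-0.06,0.44,-0.43,-74]], "newtons": 20}}

```text
time_s: 3.2
tool_pos: [0.4831, -0.0947, 0.3019]
tool_rot: [-44.9, 89.9, -45.6]
force: [0.1, -0.8, -0.8]
grip_width: 0.0004
```

```bash
python3 -c "
from h import *; plan(.555,.022,.259)"
```

```text
t 3.2 pos [ 0.4831 -0.0947  0.3019] F [ 0.1 -0.8 -0.8] grip 0.0004
axes
 [[ 0.001  0.012  1.   ]
 [-0.001  1.    -0.012]
 [-1.    -0.001  0.001]]
shift [0.0429 0.1176 0.0704]
```

Request:
{"fn": "step_arm", "kwargs": {"deltas": [[-1,0.01,0.03,0.02,0],[-1,0.03,0.06,0.04,0],[-1,0.042,0.08,0.062,0],[-1,0.042,0.08,0.09,0],[-1,0.042,0.08,0.1,0],[-1,0.042,0.08,0.1,0]]}}

```text
time_s: 3.95
tool_pos: [0.5834, -0.0177, 0.2594]
tool_rot: [142.9, 90.0, 142.2]
force: [-0.2, -0.7, -0.2]
grip_width: 0.0003
```

```bash
python3 - <<'E'
from h import *
plan(.608,-.016,.259)
p,d=read_camera('wrist');q,dd=read_camera('top');s,ds=read_camera('scene')
a=cv2.resize(p,(560,350));b=cv2.resize(q[120:260,250:400],None,fx=1.7,fy=1.7,interpolation=3);c=cv2.resize(s[120:260,250:400],None,fx=1.7,fy=1.7,interpolation=3)
out=np.zeros((600,560,3),np.uint8);out[:350]=a;out[352:352+b.shape[0],:b.shape[1]]=b;out[352:352+c.shape[0],280:280+c.shape[1]]=c;save('c1',out)
E
```

```text
t 3.95 pos [ 0.5834 -0.0177  0.2594] F [-0.2 -0.7 -0.2] grip 0.0003
axes
 [[-0.001  0.013  1.   ]
 [ 0.001  1.    -0.013]
 [-1.     0.001 -0.001]]
shift [0.0003 0.002  0.0246]
```

View pics/c1.png

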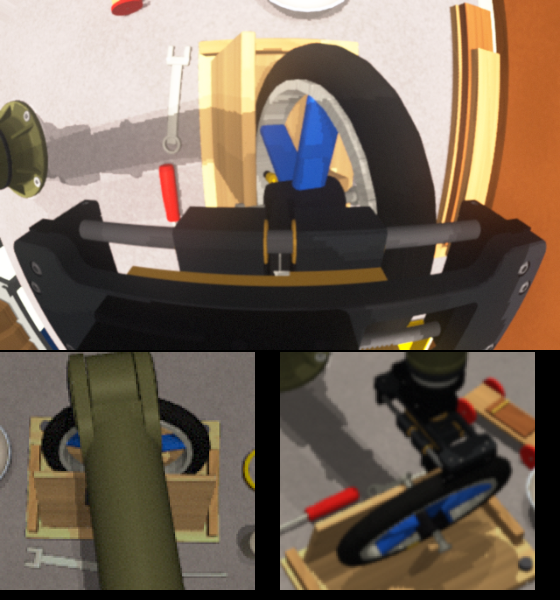

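```bash
cat >> h.py <<'E'
HUB=[.6038,-.0401,.175]; YAW=-1.
def wproj(P,c=None):
    c=c or camera_model('wrist'); q=(np.atleast_2d(P)-c['xyz'])@rot(c['attitude'])
    a=np.arctan2(np.hypot(q[:,0],q[:,1]),q[:,2]); h=np.hypot(q[:,0],q[:,1])
    return np.stack([c['cx']+c['fx']*a*q[:,0]/h,c['cy']+c['fy']*a*q[:,1]/h],1)
def yellow(p,b=40):
    p=p.astype(int);return (p[:,:,0]>130)&(p[:,:,1]>100)&(p[:,:,2]<70)&(p[:,:,0]-p[:,:,2]>90)
E
python3 - <<'E'
from h import *
c=camera_model('wrist');print(c)
for A in (170,175,180,185,190,108,-108,0): print(A,[wproj(wpt(HUB,YAW,A,r),c)[0].round(0) for r in (.078,.09)])
for A in (-72,-144,144,72,0): print('spoke',A,wproj(wpt(HUB,YAW,A,.06,-.015),c)[0].round(0))
print('tape',wproj([.6,-.306,.02],c))
p,d=read_camera('wrist');n,l,st,ce=cv2.connectedComponentsWithStats(yellow(p).astype(np.uint8))
for i in range(1,n):
    if st[i,4]>8: print(ce[i],st[i,4])
for r in regions_of('wrist','valve')[:2]+regions_of('wrist','tyre')[:1]: print(r['p'],r['pixel'],r['pixels'].sum())
E
```

```text
{'fx': 309.70691628693146, 'fy': 309.70691628693146, 'cx': 319.4539935294454, 'cy': 195.5147783411763, 'xyz': array([0.58309965, 0.05885577, 0.4028089 ]), 'attitude': array([ 1.63873008e+02,  4.77322038e-02, -7.51683030e-01])}
170 [array([313., 220.]), array([309., 218.])]
175 [array([313., 213.]), array([309., 211.])]
180 [array([313., 207.]), array([309., 204.])]
185 [array([313., 201.]), array([309., 197.])]
190 [array([313., 195.]), array([309., 190.])]
108 [array([333., 296.]), array([331., 303.])]
-108 [array([336., 139.]), array([334., 124.])]
0 [array([405., 281.]), array([417., 290.])]
spoke -72 [342. 170.]
spoke -144 [308. 181.]
spoke 144 [309. 252.]
spoke 72 [338. 310.]
spoke 0 [369. 273.]
tape [[332.8450973  343.96136152]]
[580.77922078   7.24675325] 77
[607.95460763 191.14891434] 11698
[533.   22.5] 10
[534.   38.5] 14
[623.60714286  50.53571429] 84
[539.01960784  72.80392157] 51
[535.  78.] 39
[631.64285714  60.07142857] 14
[617.65116279  67.        ] 43
[638.07142857  81.64285714] 14
[616.          88.11111111] 18
[637.42857143  93.10714286] 28
[624.09090909  91.36363636] 11
[571.  100.5] 16
[603.82352941  96.94117647] 17
[602.90909091 103.18181818] 11
[539.0625 109.0625] 16
[534.  112.5] 10
[540.         117.91666667] 12
[627.4375 123.3125] 16
[539.         125.92307692] 26
[533. 130.] 9
[623.5 128.8] 10
[621.14285714 136.71428571] 14
[532.80055402 182.86980609] 361
[621.61904762 144.28571429] 21
[310.2605042  202.81512605] 119
[521.55555556 221.        ] 9
[302.75438596 276.35087719] 114
[335.93518519 278.26851852] 108
[620.92307692 300.30769231] 13
[474.98888889 368.47777778] 90
[605.11111111 380.66666667] 9
[472.63192182 394.4267101 ] 307
[605.         396.26666667] 15
0.65 [311.9, 202.4] 137
0.58 [436.8, 158.5] 19195
```

Request:
{"fn": "step_arm", "kwargs": {"deltas": [[-1,0,0,0.01,0],[-1,0,0,0.018,0],[-1,0,0,0.024,0],[-1,0,0,0.024,0],[-1,0,-0.007,0.024,0],[-1,0,-0.014,0.024,0],[-1,0,-0.02,0.024,0],[-1,0,-0.026,0.024,0],[-1,0,-0.026,0.024,0]]}}

```text
time_s: 5.38
tool_pos: [0.6068, -0.045, 0.2595]
tool_rot: [-120.0, 89.9, -120.8]
force: [-0.8, -1.4, 1.9]
grip_width: 0.0003
```

```bash
cat >> h.py <<'E'
def theta():
    o=monitor.get_obs();c=camera_model('wrist');p,d=read_camera('wrist');print('t',o['time_s'],'pos',o['tool_pos'].round(4),'F',o['force'].round(1))
    for r in regions_of('wrist','valve')[:2]:
        A=np.arange(0,360,.5);u=np.array([wproj(wpt(HUB,YAW,a,.085),c)[0] for a in A]);e=np.hypot(*(u-r['pixel']).T);print('valve p',round(r['p'],2),np.round(r['pixel']),'theta',A[e.argmin()],'err',e.min().round(1),'n',r['pixels'].sum())
    return p
E
python3 -c "
from h import *; save('w2',theta())"
```

```text
t 5.375 pos [ 0.6068 -0.045   0.2595] F [-0.8 -1.4  1.9]
```

View pics/w2.png

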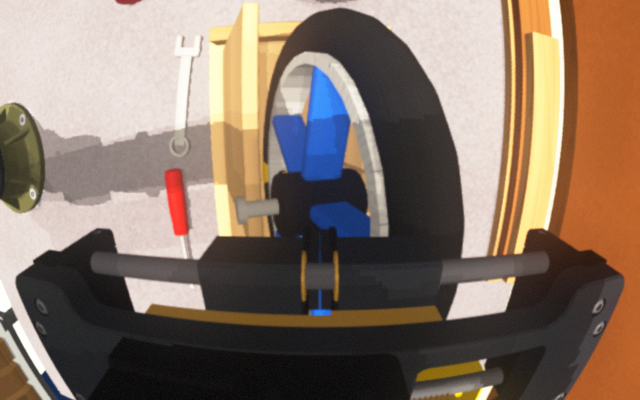

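```bash
cat >> h.py <<'E'
def spokefit(p,c):
    b=p.astype(int);b=(b[:,:,2]>b[:,:,0]+50)&(b[:,:,2]>80)
    W=frame(0,YAW);best=[]
    for ph in np.arange(-36,36,.5):
        m=np.zeros(b.shape,np.uint8)
        for k in range(5):
            a=np.radians(ph+72*k);e=np.cos(a)*W[:,2]-np.sin(a)*W[:,1];t=np.sin(a)*W[:,2]+np.cos(a)*W[:,1]
            P=np.array([np.array(HUB)+r*e+s*t+x*W[:,0] for r in (.024,.063,.102) for s in (-.006,.006) for x in (-.015,.015)])
            cv2.fillConvexPoly(m,cv2.convexHull(np.round(wproj(P,c)).astype(np.int32)),1)
        best.append(((b&(m>0)).sum()/b.sum()-.3*((m>0)&~b).sum()/b.sum(),ph))
    s=np.array(best);i=s[:,0].argmax();return s[i,1],s[i,0].round(2),b.sum()
E
python3 -c "
from h import *
c=camera_model('wrist');p,d=read_camera('wrist');print(spokefit(p,c))"
```

```text
(np.float64(-0.5), np.float64(0.58), np.int64(7134))
```

```bash
python3 - <<'E'
from h import *
o=monitor.get_obs();T=o['tool_pos'];print(T)
c=camera_model('wrist');p,d=read_camera('wrist');v,u=np.nonzero(d>0)
x=(u-c['cx'])/c['fx'];y=(v-c['cy'])/c['fy'];a=np.hypot(x,y)+1e-9;ra=np.stack([np.sin(a)*x/a,np.sin(a)*y/a,np.cos(a)],1)
P=ra/ra[:,2:]*d[v,u][:,None]@rot(c['attitude']).T+c['xyz']
for n,P in (('w',P),('s',cloud('scene',read_camera('scene')[1]))):
    q=P-T; k=(abs(q[:,1])<.03)&(abs(q[:,0])<.05)&(q[:,2]>-.03)&(q[:,2]<.06);q=q[k]
    for z0 in np.arange(-.03,.06,.01):
        s=q[(q[:,2]>=z0)&(q[:,2]<z0+.01)]
        if len(s):print(n,round(z0,3),len(s),'x',np.percentile(s[:,0],[1,25,75,99]).round(3),'y',np.percentile(s[:,1],[1,50,99]).round(3))
s,_=read_camera('scene');save('s3',cv2.resize(s[150:260,260:400],None,fx=5,fy=5,interpolation=cv2.INTER_CUBIC))
E
```

```text
[ 0.60676502 -0.04491318  0.25950471]
w -0.03 272 x [0.004 0.01  0.022 0.028] y [0.008 0.011 0.012]
w -0.02 488 x [-0.009 -0.     0.017  0.027] y [0.008 0.011 0.012]
w -0.01 347 x [-0.009 -0.003  0.013  0.025] y [0.01  0.011 0.012]
w 0.0 309 x [-0.008 -0.004  0.003  0.007] y [0.005 0.01  0.012]
w 0.01 484 x [-0.006 -0.     0.024  0.029] y [0.01  0.016 0.03 ]
w 0.02 371 x [-0.006 -0.002  0.025  0.029] y [-0.01  -0.     0.029]
w 0.03 331 x [-0.006 -0.004  0.003  0.029] y [-0.009 -0.002  0.03 ]
w 0.04 567 x [-0.006  0.045  0.048  0.05 ] y [-0.002  0.024  0.03 ]
w 0.05 25 x [-0.006 -0.005  0.004  0.005] y [0.006 0.012 0.014]
s -0.03 6 x [0.028 0.029 0.035 0.037] y [-0.002 -0.001  0.003]
s -0.02 2 x [-0.007 -0.006 -0.006 -0.006] y [-0.011 -0.011 -0.011]
s -0.01 7 x [-0.008 -0.008 -0.004 -0.001] y [-0.011 -0.01  -0.009]
s 0.0 11 x [-0.005 -0.001  0.046  0.048] y [-0.029 -0.011 -0.008]
s 0.01 8 x [0.006 0.008 0.011 0.013] y [-0.013 -0.006  0.005]
s 0.02 6 x [0.011 0.013 0.013 0.014] y [-0.006 -0.001  0.004]
s 0.03 4 x [0.029 0.031 0.037 0.048] y [-0.027 -0.024 -0.022]
s 0.04 21 x [0.027 0.033 0.044 0.049] y [-0.03  -0.027  0.01 ]
s 0.05 17 x [0.03  0.031 0.032 0.033] y [-0.022  0.013  0.023]
```

View pics/s3.png

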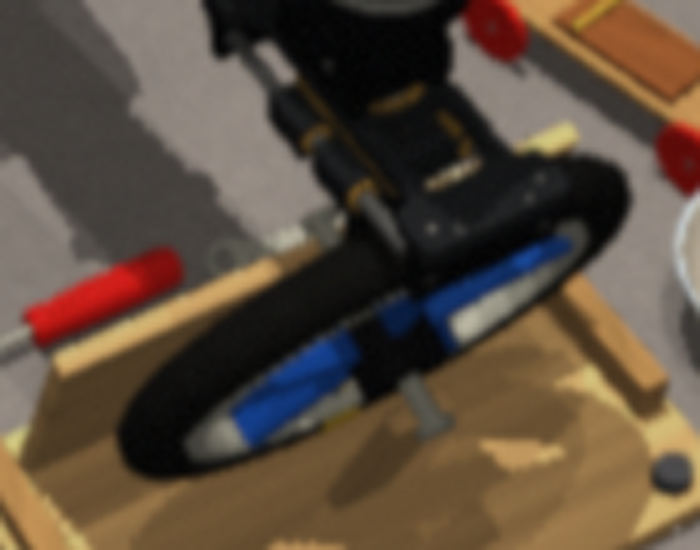

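Request:
{"fn": "step_arm", "kwargs": {"deltas": [[-1,0,0,-0.008,0],[-1,0,0.015,-0.008,0],[-1,0,0.03,-0.008,0],[-1,0,0.03,0.002,0],[-1,0,0.03,0.009,0],[-1,0,0.03,0.009,0],[-1,0,0.022,0.009,0],[-1,0,0.014,0.009,0],[-1,0,0.007,0.009,0],[-1,0,0,0.009,0],[-1,0,0,0.009,0]]}}

```text
time_s: 7.05
tool_pos: [0.6157, -0.0451, 0.2591]
tool_rot: [-145.9, 89.9, -146.7]
force: [-0.5, 1.6, -0.6]
grip_width: 0.0006
```

```bash
python3 -c "
from h import *
c=camera_model('wrist');p=theta();print(spokefit(p,c))"
```

```text
t 7.05 pos [ 0.6157 -0.0451  0.2591] F [-0.5  1.6 -0.6]
valve p 0.49 [276. 150.] theta 201.5 err 2.2 n 98
(np.float64(18.5), np.float64(0.46), np.int64(6113))
```

Request:
{"fn": "step_arm", "kwargs": {"deltas": [[-1,0,-0.008,0,0],[-1,0,-0.016,0,0],[-1,0,-0.024,-0.001,0],[-1,0,-0.032,-0.002,0],[-1,0,-0.039,-0.003,0],[-1,0,-0.045,-0.004,0],[-1,0,-0.05,-0.005,0],[-1,0,-0.05,-0.005,0]]}}

```text
time_s: 8.15
tool_pos: [0.6104, -0.0952, 0.2596]
tool_rot: [-87.2, 89.9, -88.0]
force: [-0.1, 1.3, 0.4]
grip_width: 0.0009
```

```bash
python3 -c "
from h import *
c=camera_model('wrist');p=theta();print(spokefit(p,c))"
```

```text
t 8.15 pos [ 0.6104 -0.0952  0.2596] F [-0.1  1.3  0.4]
valve p 0.59 [287.  58.] theta 231.5 err 3.3 n 159
(np.float64(-22.0), np.float64(0.8), np.int64(11242))
```

Request:
{"fn": "step_arm", "kwargs": {"deltas": [[-1,0,0.004,0,0],[-1,0,0.004,-0.025,0],[-1,0,0.05,-0.025,0],[-1,0,0.1,-0.025,0],[-1,0,0.108,-0.025,0],[-1,0,0.108,-0.01,0],[-1,0,0.108,0.001,0],[-1,0,0.108,0.001,0]]}}

```text
time_s: 9.25
tool_pos: [0.6136, 0.0126, 0.2587]
tool_rot: [156.1, 89.9, 155.3]
force: [-0.6, 0.8, -0.0]
grip_width: 0.0004
```

Request:
{"fn": "step_arm", "kwargs": {"deltas": [[-1,0,-0.008,0.001,0],[-1,0,-0.016,0.002,0],[-1,0,-0.024,0.003,0],[-1,0,-0.032,0.003,0],[-1,0,-0.04,0.003,0],[-1,0,-0.048,0.003,0],[-1,0,-0.056,0.003,0],[-1,0,-0.064,0.002,0],[-1,0,-0.064,0.002,0]]}}

```text
time_s: 10.38
tool_pos: [0.6135, -0.052, 0.2584]
tool_rot: [-139.9, 89.9, -140.7]
force: [0.2, 1.2, -1.3]
grip_width: 0.0004
```

```bash
python3 -c "
from h import *
c=camera_model('wrist');p=theta();print(spokefit(p,c))"
```

```text
t 10.375 pos [ 0.6135 -0.052   0.2584] F [ 0.2  1.2 -1.3]
valve p 0.57 [314.  77.] theta 278.0 err 3.5 n 463
(np.float64(24.5), np.float64(0.51), np.int64(6829))
```

Request:
{"fn": "step_arm", "kwargs": {"deltas": [[-1,-0.001,-0.008,0,0],[-1,-0.001,-0.016,-0.001,0],[-1,-0.001,-0.024,-0.002,0],[-1,-0.001,-0.032,-0.003,0],[-1,-0.001,-0.038,-0.003,0],[-1,-0.001,-0.043,-0.003,0],[-1,-0.001,-0.043,-0.003,0]]}}

```text
time_s: 11.35
tool_pos: [0.6104, -0.0941, 0.2605]
tool_rot: [-97.1, 89.9, -97.9]
force: [-0.7, 2.3, 1.1]
grip_width: 0.0006
```

```bash
python3 -c "
from h import *
c=camera_model('wrist');p=theta();print(spokefit(p,c))"
```

```text
t 11.35 pos [ 0.6104 -0.0941  0.2605] F [-0.7  2.3  1.1]
valve p 0.73 [336.  27.] theta 301.0 err 0.1 n 459
(np.float64(-22.5), np.float64(0.8), np.int64(11078))
```

Request:
{"fn": "step_arm", "kwargs": {"deltas": [[-1,0,0.004,0,0],[-1,0,0.004,-0.025,0],[-1,0,0.05,-0.025,0],[-1,0,0.1,-0.025,0],[-1,0,0.107,-0.025,0],[-1,0,0.107,-0.01,0],[-1,0,0.107,0.001,0],[-1,0,0.107,0.001,0]]}}

```text
time_s: 12.45
tool_pos: [0.6132, 0.0128, 0.2596]
tool_rot: [164.9, 89.9, 164.1]
force: [-1.5, -0.1, 0.6]
grip_width: 0.0006
```

Request:
{"fn": "step_arm", "kwargs": {"deltas": [[-1,0,-0.008,0.001,0],[-1,0,-0.016,0.002,0],[-1,0,-0.024,0.003,0],[-1,0,-0.032,0.003,0],[-1,0,-0.04,0.003,0],[-1,0,-0.048,0.003,0],[-1,0,-0.056,0.003,0],[-1,0,-0.064,0.002,0],[-1,0,-0.071,0.002,0],[-1,0,-0.075,0.002,0],[-1,0,-0.075,0.002,0]]}}

```text
time_s: 13.82
tool_pos: [0.6133, -0.0621, 0.26]
tool_rot: [-141.5, 89.9, -142.3]
force: [0.3, 1.7, -0.8]
grip_width: 0.0006
```

```bash
python3 -c "
from h import *
c=camera_model('wrist');p=theta();print(spokefit(p,c))"
```

```text
t 13.825 pos [ 0.6133 -0.0621  0.26  ] F [ 0.3  1.7 -0.8]
valve p 0.46 [355. 199.] theta 353.5 err 9.4 n 129
(np.float64(33.5), np.float64(0.6), np.int64(7853))
```

Request:
{"fn": "step_arm", "kwargs": {"deltas": [[-1,0,0.004,0,0],[-1,0,0.004,-0.025,0],[-1,0,-0.01,-0.07,0],[-1,0,-0.04,-0.11,0],[-1,0,-0.055,-0.14,0],[-1,0,-0.055,-0.15,0],[-1,0,-0.055,-0.15,0]]}}

```text
time_s: 14.8
tool_pos: [0.4635, -0.1137, 0.261]
tool_rot: [-52.4, 89.9, -53.1]
force: [0.3, 0.7, -0.2]
grip_width: 0.0004
```

```bash
python3 - <<'E'
from h import *
c=camera_model('wrist');p=theta();print(spokefit(p,c))
q,d=read_camera('top');s,_=read_camera('scene')
a=cv2.resize(p,(560,350));b=cv2.resize(q[120:260,250:400],None,fx=1.7,fy=1.7,interpolation=3);e=cv2.resize(s[120:260,250:400],None,fx=1.7,fy=1.7,interpolation=3)
out=np.zeros((600,560,3),np.uint8);out[:350]=a;out[352:352+b.shape[0],:b.shape[1]]=b;out[352:352+e.shape[0],280:280+e.shape[1]]=e;save('c4',out)
W=frame(0,YAW)
for n,im,dd in (('top',q,d),):
    m=yellow(im);C=cloud(n,dd,m);l=(C-HUB)@W;r=np.hypot(l[:,1],l[:,2]);k=(r<.15)&(abs(l[:,0])<.03)
    for lo,hi in((.07,.1),(.11,.15)):
        kk=k&(r>lo)&(r<hi);print('yellow',lo,kk.sum(),np.degrees(np.arctan2(-l[kk,1],l[kk,2])).mean().round(2), np.percentile(-l[kk,1],[0,100]).round(4))
E
```

```text
t 14.8 pos [ 0.4635 -0.1137  0.261 ] F [ 0.3  0.7 -0.2]
valve p 0.74 [590. 121.] theta 355.0 err 3.4 n 504
(np.float64(30.5), np.float64(0.85), np.int64(9040))<stdin>:10: RuntimeWarning: Mean of empty slice.
  ret = ret.dtype.type(ret / rcount)
Traceback (most recent call last):
IndexError: index -1 is out of bounds for axis 0 with size 0
```

View pics/c4.png

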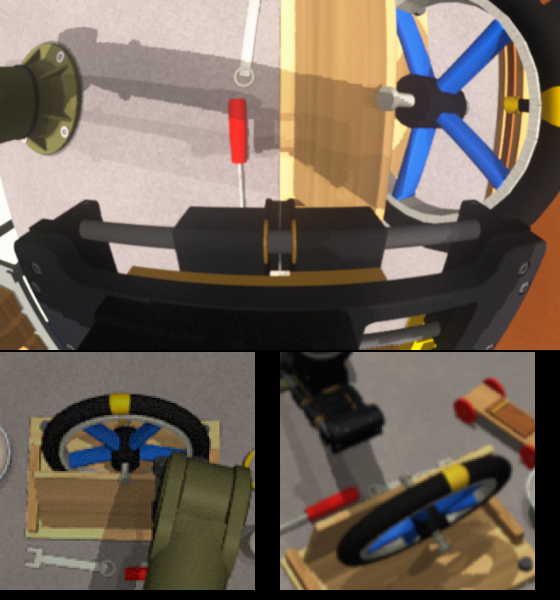

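```bash
cat >> h.py <<'E'
def band():
    W=frame(0,YAW)
    for n in ('top','scene'):
        im,dd=read_camera(n);C=cloud(n,dd,yellow(im));l=(C-HUB)@W;r=np.hypot(l[:,1],l[:,2])
        k=(r>.1)&(r<.15)&(abs(l[:,0])<.03);
        if k.any():print(n,k.sum(),'band deg',np.degrees(np.arctan2(-l[k,1],l[k,2])).mean().round(2),'lat mm',(np.percentile(-l[k,1],[2,98])*1e3).round(1))
E
python3 - <<'E'
from h import *
band()
c=camera_model('wrist');p,_=read_camera('wrist')
# valve cap & band centroid pixels in wrist -> theta at matching radius
n,l,st,ce=cv2.connectedComponentsWithStats(yellow(p).astype(np.uint8))
A=np.arange(-15,15,.25)
for i in range(1,n):
    for r,ax in ((.082,0),(.085,-.005),(.13,-.014)):
        u=np.array([wproj(wpt(HUB,YAW,a,r,ax),c)[0] for a in A]);e=np.hypot(*(u-ce[i]).T)
        if e.min()<12 and st[i,4]>30: print(ce[i].round(1),st[i],r,A[e.argmin()],e.min().round(1))
E
```

```text
top 113 band deg -4.34 lat mm [-23.3   2.5]
scene 139 band deg -4.15 lat mm [-25.    3.2]
[585.8 112.5] [576  54  19 110 500] 0.082 -9.0 3.0
[585.8 112.5] [576  54  19 110 500] 0.085 -8.75 1.3
[634.2 122.2] [628 100  12  46 475] 0.13 -5.5 11.7
```

Request:
{"fn": "step_arm", "kwargs": {"deltas": [[-1,0,0.03,0.03,0],[-1,0,0.057,0.07,0],[-1,0,0.057,0.11,0],[-1,0,0.057,0.13,0],[-1,0,0.057,0.142,0],[-1,0,0.057,0.15,0],[-1,0,0.057,0.15,0],[-1,0,0.052,0.15,0],[-1,0,0.049,0.15,0],[-1,0,0.047,0.15,0],[-1,0,0.0445,0.15,0],[-1,0,0.0445,0.15,0]]}}

```text
time_s: 16.65
tool_pos: [0.6136, -0.0716, 0.2606]
tool_rot: [-129.5, 90.0, -130.2]
force: [-0.6, 4.9, -0.3]
grip_width: 0.0004
```

Request:
{"fn": "step_arm", "kwargs": {"deltas": [[-1,0,0.003,0,0],[-1,0,0.003,-0.025,0],[-1,0,-0.01,-0.07,0],[-1,0,-0.03,-0.11,0],[-1,0,-0.0445,-0.14,0],[-1,0,-0.0445,-0.15,0],[-1,0,-0.0445,-0.15,0]]}}

```text
time_s: 17.52
tool_pos: [0.4634, -0.1145, 0.261]
tool_rot: [-60.7, 89.9, -61.4]
force: [0.1, -0.0, -0.0]
grip_width: 0.0004
```

```bash
python3 - <<'E'
from h import *
c=camera_model('wrist');p=theta();print(spokefit(p,c));band()
E
```

```text
t 17.525 pos [ 0.4634 -0.1145  0.261 ] F [ 0.1 -0.  -0. ]
valve p 0.56 [591. 132.] theta 0.5 err 4.4 n 518
(np.float64(-35.0), np.float64(0.86), np.int64(9166))
top 110 band deg 1.02 lat mm [-10.5  15.2]
scene 145 band deg 1.21 lat mm [-11.5  16.3]
```

```bash
python3 - <<'E'
from h import *
band(); p,d=read_camera('top')
for t in ('screwdriver','wrench','glue','bowl','tape','car','offcut'):
    r=regions_of('top',t)[0];c=cloud('top',d,r['pixels']);print(t,round(r['p'],2),np.median(c,0).round(3))
q=read_camera('scene')[0];save('f',np.vstack([p[100:300,180:460],q[120:320,180:460]]))
o=monitor.get_obs();print(o['time_s'],o['force'])
E
```

```text
top 110 band deg 1.05 lat mm [-10.5  15.2]
scene 146 band deg 1.22 lat mm [-12.3  15.9]
screwdriver 0.69 [ 0.402 -0.063  0.023]
wrench 0.6 [0.421 0.063 0.006]
glue 0.65 [ 0.451 -0.274  0.103]
bowl 0.82 [0.625 0.25  0.023]
tape 0.52 [ 0.594 -0.331  0.022]
car 0.81 [0.419 0.271 0.039]
offcut 0.95 [ 0.457 -0.4    0.034]
18.275 [ 1.36260321  0.33587266 -0.50910528]
```

View pics/f.png

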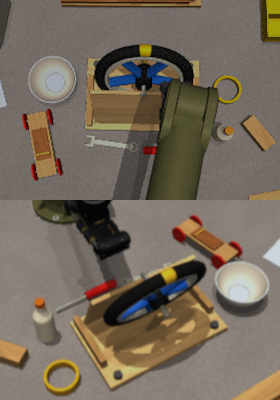

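The yellow band is at the top of the wheel, the wheel is at rest, and the other objects look unmoved. The shifted medians for the tape and screwdriver come from the arm partly hiding them. Handing in.

```bash
python3 -c "
from cell import env; print(env.sign_off())"
```

```text
the job is handed in; nothing more can be done
None
```

The valve now stands at the top of the wheel, about 1° past twelve o'clock. I turned the wheel clockwise by about 180°. That took three pushes on the blue spokes with the closed fingertips and a short final correction, about 18 s in all.

- **Angle:** my last readings put the valve at +0.5° (valve in the wrist camera), +1.0° (spoke fit) and +1.0° to +1.2° (tyre band, top and scene cameras). I left this small offset uncorrected.
- **At rest:** the band angle was unchanged between the last two looks.
- **Contact:** the arm is withdrawn and touches nothing. Wrist force readings taken at the end of each move stayed below about 5 N. The body passed only about 3–4 mm above the tyre by calculation.
- **Other objects:** the wrench, glue, bowl, car and offcut measured within 3 mm of where they started. The screwdriver and tape were partly hidden by the arm in the last top picture, so their readings shifted; by eye in the scene picture they had not moved.
- **First attempt:** the fingertips passed in front of the spoke without turning the wheel, because they are thinner than I had assumed. I went about 9 mm deeper and it worked.

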